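# Screw the cap onto the paint pot

### The arm

A 6-joint arm with a two-finger parallel gripper is mounted at the origin on the work surface; the furniture and walls round the work are solid. World frame = base frame: x ahead of the robot, y to its left, z up, the work surface at z = 0. Lengths are in m, angles in degrees, forces in N, time in s.
With the tool pointing down it reaches from about 0.4 to 0.825 m from the base axis. Payload 7 kg.
Tool frame: the origin (TCP) lies between the finger pads; the fingertips stand 25 mm ahead of it and the grasp point (between the pads) lies 6 mm ahead of it; z points along the fingers, y is the line along which they close (so a half turn about z gives the same grasp; the last joint's range is limited). The gripper opens to 88 mm and grips with 3 to 60 N. Pads are 19 mm wide; open, the fingers measure 130 mm over their backs; the gripper's body (78 mm by 193 mm) begins 47 mm behind the grasp point.
Start: joints at [80.793, 20.546, 0.682, 0, -70.136, -16.507], TCP at [0.293, 0.608, 0.252] pointing down, gripper open.
Joint ranges: [-176.03, 176.03], [-82.01, 121.73], [-58.28, 71.71], [-173.87, 95.51], [-174.79, -0.11], [-173.66, 173.66]. Speed limits (degrees/s): [136.94, 136.94, 172.46, 180, 180, 180].

### API

Orientations are given as [roll, pitch, yaw] about the fixed x, y, z axes, in that order (R = Rz(yaw) Ry(pitch) Rx(roll)).
In Python, from plant import r gives the robot as it stands.
- The arm moves only by the shell command python3 -m crank 'ROWS' [FORCE]. ROWS is JSON, a list of rows, each a list of 3 entries, a list of its own where there are three numbers: the turn, a rotation vector about the tool's x, y, z in degrees, then the shift along the tool's x, y, z in cm, then the closure, from -1 (fully open) to 1 (shut). In form: [[[wx, wy, wz], [dx, dy, dz], fingers], ...]. A call has 1 to 8 rows; each row shifts and turns the commanded pose from where the row before left it, along the tool's axes as they then stand; what a row does not reach is not made up. A row lasts 1/10 s, in which the tool goes at most 50 mm and 8.59 degrees, less where a joint would pass 70% of its speed; a pose out of reach is approached as far as the arm can. A call with a gripper value outside its range is refused whole. The fingers move at their own pace and stop on an object; FORCE is the grip in N (left out, the last holds). Time passes only in rows, so rows that do not move let the fingers close. It gives the time, the measured TCP pose, the force, the opening and the grip force at its end, in the units of the state.
- r.get_state(): the state, without advancing time (a new reading comes with each control period).
- r.capture(name): name is "scene" or "top" or "wrist"; returns a dict with "color" (420x560x3 uint8, red, green, blue), "range_z" (420x560 float32, m along the optical axis (not along the pixel's ray), 0 where there is no reading), "intrinsics" (3x3 intrinsics, pixels), "world_from_camera" (4x4, takes a point from camera to world coordinates); the wrist camera has in their place "hand_eye" (4x4, takes a point from camera to tool coordinates, whose origin is the TCP and whose axes are the flange's). Camera axes: x right, y down, z forward; pixel columns grow to the right and rows downward; lengths in m; the calibration is good to about 2 mm. A picture is of the moment at which its call begins: read the wrist's pose just before it.
- r.close_job(): hands the job in; it is judged then, once.
The state is a dict: "time_s": time; "joints": joint angles; "qd": joint speeds; "joint_torque": joint torques, N m; "tcp_pos": TCP position; "eef_rot": TCP orientation; "contact_force": force on the tool from outside, world axes, zero at the start; "moment": the same for the moment, N m; "gripper_width": finger opening in m; "gripper_force": force on a finger pad.
Only numpy, scipy, OpenCV 4.12 (cv2) and the standard library are available. Lean on these libraries where they do the work, as an engineer would, in place of code of your own. Each camera call takes 0.05 s, during which the arm holds its last target. There are 200 camera calls.

### The job

Close the open paint pot that stands in the wooden holder: fetch its yellow screw cap from the table, set it square on the neck, and with light pressure turn it backwards (anticlockwise seen from above) until the thread drops into place, then screw it down clockwise until it is fully home. Be gentle, as the pot cracks if the cap is forced, and leave the capped pot alone with the mist bottle and the teal spare pot undisturbed.

Things in the scene. Friction and masses are not known exactly. Their poses are not given: they have to be found in the camera images.
- pot_mouth (a point): Centre of the open pot's rim, at rim height, 72.5 mm above the table, z up. The neck is 40 mm across, its rim slightly chamfered, and stands 20.5 mm above the pot's shoulder, with a slippery three-start plastic thread 48 mm across outside. The thread's start angle differs every time and is NOT told by this frame: it must be felt. More than 60 N between cap and pot cracks the pot.
- pot_neck (a point): On the neck's axis, at the shoulder. Each third of the thread, clockwise from above: a gap (34 degrees), a ridge (78) whose top falls 5.8 mm clockwise, a stop post (8). A pin lying on a ridge is blocked clockwise by the post; turned anticlockwise (at most about 1.7 rad, rising 4.3 mm per rad) it comes to the gap and drops about 8 mm. Then 1.3 to 1.8 rad clockwise, down to the posts.
- pot_holder: Plywood base 104 x 104 x 12 mm, screwed to the table, with a brown round collar 68 mm across, top 34 mm above the table, in which the open white pot with a blue band (52 mm across, shoulder 52 mm above the table) is stuck fast: neither can turn. Origin: centre of the underside, on the table; x, y along the base's sides.
- cap_mid (a point): Centre of the loose yellow ribbed cap, half-way up, z up through its closed top. It lies mouth down on the table: 56 mm across, 21.5 mm high, 45 g or so. Its height relative to pot_mouth tells how it sits: pins on top of ridges or posts 0 to 7 mm above; dropped into the gaps 2.8 mm below; fully home 7.75 mm below.
- cap_edge (a point): Centre of the cap's open lower edge, 10.75 mm below cap_mid. Inside the cap is 50 mm across and 18.5 mm deep; three round inward pins, 4 mm thick, sit at the lower edge 120 degrees apart, one on the x axis, their tips on a 42 mm circle: 1 mm play all round on the neck. Once the pins are under the ridges the cap sinks about 4.2 mm per rad clockwise.
- mist_bottle: Clear mist bottle with teal fluid and white pump head, 37 mm across, 139 mm high, loose, standing at the right. Origin at the centre of its foot. Not to be disturbed.
- spare_pot: Closed teal paint pot, 56 mm across, 61 mm high, loose, standing behind the work. Origin at the centre of its foot. Not to be disturbed.
Not all that is in view belongs to the job. Several things look just like the part that bears cap_mid: the one meant starts farthest to the robot's left.

How it is judged:
By the outcome, as a careful person would: the job done as asked, in the order asked, and still so for the second after the job is handed in, with the robot touching nothing.
It also fails if it takes over 67 s, if anything falls off the work surface, if the arm or the gripper's body presses on something with over 40 N, if the wrist force passes 120 N, or if a joint passes its speed limit or range.

## Working session

There is one attempt and no reset: what is moved stays moved. The work goes in short steps, Python scripts to look and compute and a shell command to move; the robot and the scene stay as the last step left them, time stands still between calls to the robot, and variables do not carry over. Pictures are saved under pics/ and viewed, at most 10 in all, crops included, and the job is handed in when it is done.

```bash
mkdir -p pics; ls; python3 - <<'E'
from plant import r
import cv2,numpy as np
s=r.get_state();print(s)
for n in("scene","top"):
    c=r.capture(n);np.savez(f"pics/{n}.npz",**c);cv2.imwrite(f"pics/{n}.png",c["color"][:,:,::-1]);print(n,c["world_from_camera"].round(3).tolist(),c["intrinsics"].tolist())
E
```

```text
pics
{'time_s': 0.0, 'joints': array([ 8.07951476e+01,  2.05909258e+01,  6.33306100e-01, -1.81959015e-02,
       -7.01350670e+01, -1.65060688e+01]), 'qd': array([ 0.07500881, -0.0305597 ,  0.05007018, -0.00689055,  0.02696487,
        0.09599269]), 'joint_torque': array([-1.01523074e-03, -5.82722890e+01,  2.93060213e+01,  6.99709520e+00,
        6.92052490e-03, -1.62214396e-04]), 'tcp_pos': array([0.29268255, 0.60775282, 0.25063089]), 'eef_rot': array([ 1.79906273e+02, -9.93580217e-03, -2.57171099e+01]), 'contact_force': array([-0.70383948,  0.06795026, -0.4685955 ]), 'moment': array([-0.0013528 ,  0.03188218, -0.00345151]), 'gripper_force': 0.0, 'gripper_width': 0.0871239395637373}
scene [[0.905, -0.226, 0.36, 0.147], [-0.425, -0.443, 0.789, -0.906], [-0.019, -0.867, -0.497, 0.643], [0.0, 0.0, 0.0, 1.0]] [[467.329778290036, 0.0, 277.7045588535774], [0.0, 467.329778290036, 199.195776281047], [0.0, 0.0, 1.0]]
top [[0.027, -0.995, 0.1, 0.459], [-0.999, -0.025, 0.023, -0.047], [-0.02, -0.1, -0.995, 1.17], [0.0, 0.0, 0.0, 1.0]] [[519.5348257412733, 0.0, 278.34170747479175], [0.0, 519.5348257412733, 214.79433558167787], [0.0, 0.0, 1.0]]
```

View pics/top.png

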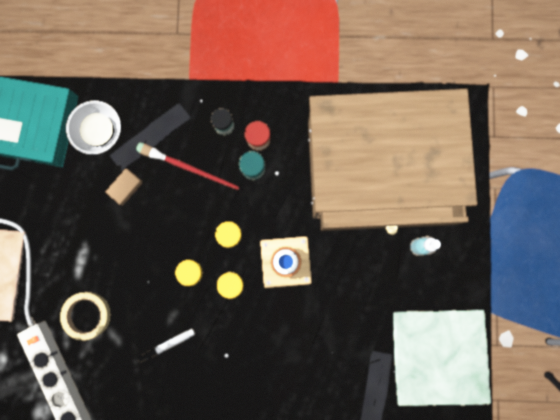

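View pics/scene.png

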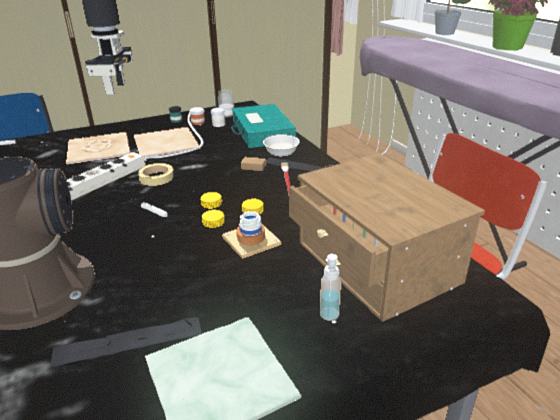

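The top view shows yellow caps at (228,234), (188,272) and (229,285). World +y runs to the left in the image, so (188,272) should be the robot's leftmost. The pot is at (286,262), the mist bottle at (425,245) and the teal spare pot at (252,165). I'll measure these and confirm in one crop.

```bash
cat > h.py <<'E'
import numpy as np,cv2
def pts(c,T):
    K=c["intrinsics"];z=c["range_z"];v,u=np.indices(z.shape)
    P=np.stack([(u-K[0,2])/K[0,0]*z,(v-K[1,2])/K[1,1]*z,z],-1)
    return P@T[:3,:3].T+T[:3,3]
def yellow(img):
    h=cv2.cvtColor(img,cv2.COLOR_RGB2HSV);return cv2.inRange(h,(20,140,90),(36,255,255))
E
python3 - <<'E'
from h import *
c=np.load("pics/top.npz");T=c["world_from_camera"];P=pts(c,T);z=c["range_z"]
n,l,st,ce=cv2.connectedComponentsWithStats(yellow(c["color"]))
for i in range(1,n):
    if st[i,4]>150:
        m=(l==i)&(z>0);p=P[m];t=p[p[:,2]>np.percentile(p[:,2],60)-.006]
        q=(t.min(0)+t.max(0))/2
        print("cap",ce[i].round(1),st[i,4],"mean",t.mean(0).round(4),"mid",q.round(4),"ext",np.ptp(t,axis=0).round(4))
def win(name,u,v,w,zlo,zhi):
    p=P[v-w:v+w,u-w:u+w].reshape(-1,3);p=p[(p[:,2]>zlo)&(p[:,2]<zhi)]
    print(name,len(p),p.mean(0).round(4),((p.min(0)+p.max(0))/2).round(4),np.ptp(p,axis=0).round(4))
win("rim",286,262,25,.062,.085);win("collar+",286,262,30,.025,.045);win("base",286,262,32,.006,.02)
win("spare",252,165,16,.045,.075);win("mist",425,245,20,.03,.16)
win("cabinet",390,150,50,.03,.5)
win("table",150,250,15,-.02,.02)
b=c["color"][205:315,160:340,::-1];cv2.imwrite("pics/crop.png",cv2.resize(b,None,fx=4,fy=4,interpolation=cv2.INTER_CUBIC))
E
```

```text
cap [228.1 233.9] 227 mean [0.5318 0.0853 0.0211] mid [0.5296 0.0901 0.0208] ext [0.0541 0.0538 0.0136]
cap [188.5 272.4] 249 mean [0.4445 0.1702 0.0215] mid [0.4431 0.1749 0.0207] ext [0.0529 0.0556 0.0125]
cap [230.  284.8] 220 mean [0.4205 0.0767 0.0209] mid [0.4181 0.0819 0.0201] ext [0.0546 0.0542 0.0121]
rim 301 [ 0.472  -0.0392  0.067 ] [ 0.4724 -0.0394  0.0699] [0.0464 0.0449 0.0159]
collar+ 289 [ 0.4722 -0.0399  0.0341] [ 0.4728 -0.0403  0.036 ] [0.0657 0.0656 0.0177]
base 1559 [ 0.4721 -0.0409  0.0118] [ 0.472  -0.0385  0.0129] [0.1426 0.1432 0.0139]
spare 507 [0.6813 0.0395 0.0607] [0.6825 0.0402 0.0567] [0.0547 0.055  0.0221]
mist 394 [ 0.515  -0.3251  0.0949] [ 0.5247 -0.3125  0.0863] [0.0583 0.0698 0.1117]
cabinet 9954 [ 0.6909 -0.2353  0.1809] [ 0.6915 -0.2351  0.1808] [0.2001 0.1932 0.0135]
table 895 [0.4908 0.2684 0.002 ] [0.4908 0.2681 0.002 ] [0.067  0.07   0.0128]
```

View pics/crop.png

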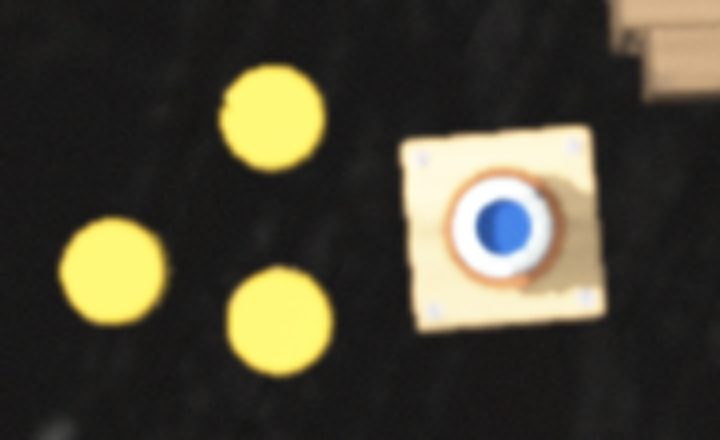

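Confirmed in the crop: cap A at crop (113,271) is the leftmost, with y≈0.17. The others are at crop (272,117) and (280,320), with y≈0.08. The holder with the open pot is at (503,227), and the cabinet drawer corner is at upper right. Cap A's size and height match (about 54 mm across, top at 21 mm). I'll move above it with the fingers closing roughly along x, away from the other caps.

```bash
python3 -m crank '[[[0,0,0],[3.25,3.27,0.5],-1],[[0,0,0],[3.25,3.27,0.5],-1],[[0,0,0],[3.25,3.27,0.5],-1],[[0,0,0],[3.25,3.27,0.5],-1],[[0,0,0],[3.25,3.27,0.5],-1],[[0,0,0],[3.25,3.27,0.5],-1],[[0,0,0],[3.25,3.27,0.5],-1],[[0,0,0],[3.25,3.27,0.5],-1]]' 20
python3 -m crank '[[[0,0,0],[3.25,3.27,0.5],-1],[[0,0,0],[3.25,3.27,0.5],-1],[[0,0,8.2],[0,0,0],-1],[[0,0,8.2],[0,0,0],-1],[[0,0,8.2],[0,0,0],-1],[[0,0,8.2],[0,0,0],-1],[[0,0,8.2],[0,0,0],-1],[[0,0,8.2],[0,0,0],-1]]'
cat >> h.py <<'E'
from scipy.spatial.transform import Rotation as Ro
def wp(s):
    T=np.eye(4);T[:3,:3]=Ro.from_euler("xyz",s["eef_rot"],degrees=True).as_matrix();T[:3,3]=s["tcp_pos"];return T
def delta(s,p):
    T=wp(s);return (T[:3,:3].T@(np.array(p)-T[:3,3])*100).round(2)
def circ(P2,r=None):
    A=np.c_[2*P2,np.ones(len(P2))];x=np.linalg.lstsq(A,(P2**2).sum(1),rcond=None)[0];return x[:2],np.sqrt(x[2]+x[:2]@x[:2])
def capfit(c,T,n=0):
    "edge ray-circle of biggest yellow blob near given index, at top-plane"
    m=yellow(c["color"]);k,l,st,ce=cv2.connectedComponentsWithStats(m);return m,l,st,ce
E
python3 - <<'E'
from h import *
from plant import r
s=r.get_state();c=r.capture("wrist");T=wp(s)@c["hand_eye"]
np.savez("pics/w1.npz",T=T,**c);cv2.imwrite("pics/w1.png",c["color"][:,:,::-1])
print(s["time_s"],s["tcp_pos"],s["eef_rot"],s["joints"].round(1),c["hand_eye"].round(3).tolist())
P=pts(c,T);k,l,st,ce=cv2.connectedComponentsWithStats(yellow(c["color"]))
for i in range(1,k):
    if st[i,4]>300:
        p=P[(l==i)&(c["range_z"]>0)];t=p[p[:,2]>np.percentile(p[:,2],70)-.004]
        h=cv2.convexHull(t[:,:2].astype(np.float32))[:,0]
        print(ce[i].round(),st[i,:5],t.mean(0).round(4),circ(h.astype(float)))
# clearance window round the pot
c=np.load("pics/top.npz");Q=pts(c,c["world_from_camera"]).reshape(-1,3)
Q=Q[c["range_z"].ravel()>0]-[.472,-.0395,0];Q=Q[(np.hypot(Q[:,0],Q[:,1])<.2)&(Q[:,2]>.1)]
print(len(Q))
for th in range(-90,90,10):
    a=np.radians(th);u=Q[:,0]*np.cos(a)+Q[:,1]*np.sin(a);v=-Q[:,0]*np.sin(a)+Q[:,1]*np.cos(a)
    d=np.hypot(np.maximum(abs(u)-.0965,0),np.maximum(abs(v)-.039,0));print(th,d.min().round(3),end="; ")
E
```

```text
time_s: 0.9
tcp_pos: [0.4137, 0.2577, 0.2113]
eef_rot: [-180.0, 0.0, -25.7]
contact_force: [0.7, -0.0, 0.2]
gripper_width: 0.0878
gripper_force: 0.0
time_s: 1.7
tcp_pos: [0.4436, 0.1723, 0.2013]
eef_rot: [180.0, -0.0, -75.3]
contact_force: [0.3, 0.1, -0.1]
gripper_width: 0.0877
gripper_force: 0.0
1.7 [0.44359566 0.17229408 0.20130452] [ 1.79968733e+02 -7.31849363e-03 -7.52647972e+01] [ 45.    4.  -27.8  -0.  -58.2 -30.2] [[0.001, -0.959, -0.285, 0.076], [1.0, 0.001, 0.0, -0.0], [-0.0, -0.285, 0.959, -0.133], [0.0, 0.0, 0.0, 1.0]]
[210.  75.] [ 177   40   68   71 3671] [0.5289 0.0902 0.0211] (array([0.52901995, 0.09076996]), np.float64(0.027737970200526093))
[337. 100.] [ 304   67   66   68 3435] [0.4173 0.0821 0.0211] (array([0.4168568, 0.0826814]), np.float64(0.027659472334621953))
[282. 192.] [ 253  161   60   61 2829] [0.442  0.1746 0.0211] (array([0.44181526, 0.17540341]), np.float64(0.02759672000144118))
[472. 312.] [455 277  28  56 391] [0.4058 0.133  0.2613] (array([0.40463046, 0.13294966]), np.float64(0.006084164610214842))
2527
-90 0.027; -80 0.012; -70 0.0; -60 0.0; -50 0.002; -40 0.001; -30 0.0; -20 0.002; -10 0.008; 0 0.016; 10 0.032; 20 0.047; 30 0.057; 40 0.059; 50 0.058; 60 0.055; 70 0.048; 80 0.039;
```

View pics/w1.png

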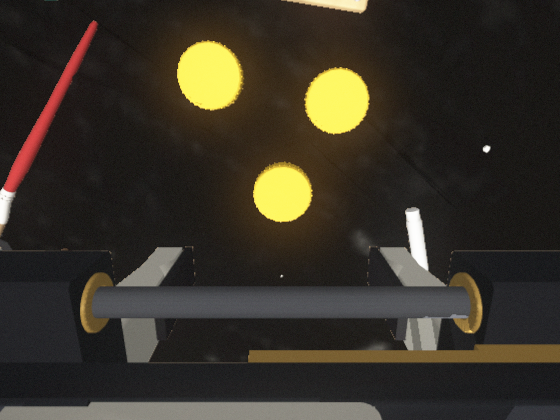

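The cap sits between the fingers at pixel (282,192), at world (0.442, 0.175) with its top at 21 mm, which agrees with the top camera. Down and grip.

```bash
python3 -m crank '[[[0,0,0],[-0.33,0.1,3],-1],[[0,0,0],[0,0,4],-1],[[0,0,0],[0,0,4],-1],[[0,0,0],[0,0,3],-1],[[0,0,0],[0,0,2],-1],[[0,0,0],[0,0,1],-1],[[0,0,0],[0,0,0.3],-1],[[0,0,0],[0,0,0],-1]]' 20
python3 -m crank '[[[0,0,0],[0,0,0],1],[[0,0,0],[0,0,0],1],[[0,0,0],[0,0,0],1],[[0,0,0],[0,0,0],1],[[0,0,0],[0,0,0],1],[[0,0,0],[0,0,0],1],[[0,0,0],[0,0,0],1],[[0,0,0],[0,0,0],1]]' 20
```

```text
time_s: 2.55
tcp_pos: [0.4422, 0.1756, 0.0288]
eef_rot: [-180.0, -0.0, -74.9]
contact_force: [0.3, -0.3, -0.3]
gripper_width: 0.0876
gripper_force: 0.0
time_s: 3.35
tcp_pos: [0.4421, 0.1756, 0.0289]
eef_rot: [-180.0, 0.0, -74.9]
contact_force: [-1.7, -0.1, 5.6]
gripper_width: 0.0554
gripper_force: 20.0
```

```bash
python3 -m crank '[[[0,0,0],[0,0,-2],1],[[0,0,0],[0,0,-4],1],[[0,0,0],[0,0,-4],1],[[0,0,0],[0,0,-4],1],[[0,0,0],[3.2,0.1,0],1],[[0,0,0],[3.2,0.1,0],1],[[0,0,0],[3.2,0.1,0],1],[[0,0,0],[3.2,0.1,0],1]]'
python3 -m crank '[[[0,0,7],[0,0,0],1],[[0,0,7],[0,0,0],1],[[0,0,6],[0,0,0],1],[[0,0,0],[0,0,0],1],[[0,0,0],[0,0,0],1],[[0,0,0],[0,0,0],1]]'
python3 - <<'E'
from h import *
from plant import r
s=r.get_state();c=r.capture("wrist");T=wp(s)@c["hand_eye"]
np.savez("pics/w2.npz",T=T,**c);cv2.imwrite("pics/w2.png",c["color"][:,:,::-1])
print(s["time_s"],s["tcp_pos"],s["eef_rot"],s["joints"].round(1),s["contact_force"],s["gripper_width"])
P=pts(c,T);z=c["range_z"]>0
near=np.hypot(P[...,0]-.472,P[...,1]+.0395)<.045
for lo,hi in((.066,.08),(.047,.057),(.03,.038)):
    m=z&near&(P[...,2]>lo)&(P[...,2]<hi);t=P[m]
    if len(t)<20: print(lo,len(t));continue
    h=cv2.convexHull(t[:,:2].astype(np.float32))[:,0].astype(float);print(lo,len(t),t.mean(0).round(4),circ(h),np.median(t[:,2]).round(4))
E
```

```text
time_s: 4.15
tcp_pos: [0.4713, 0.0497, 0.1686]
eef_rot: [-180.0, 0.0, -74.9]
contact_force: [1.3, 0.7, 0.3]
gripper_width: 0.0561
gripper_force: 20.0
time_s: 4.75
tcp_pos: [0.4714, 0.0508, 0.1685]
eef_rot: [180.0, -0.0, -94.8]
contact_force: [-0.3, 0.2, -0.3]
gripper_width: 0.0557
gripper_force: 20.0
4.75 [0.47135099 0.05084871 0.16846537] [ 1.79989524e+02 -3.56405054e-03 -9.47677173e+01] [ 30.    5.8 -30.7  -0.  -53.5 -34.8] [-0.3198325   0.18556096 -0.29672834] 0.055674806112553266
0.066 1406 [ 0.4712 -0.0401  0.0705] (array([ 0.47121704, -0.03917627]), np.float64(0.02377503755919845)) 0.0716
0.047 209 [ 0.4649 -0.0258  0.05  ] (array([ 0.47112093, -0.03900953]), np.float64(0.025949689416344065)) 0.0501
0.03 2119 [ 0.47   -0.038   0.0335] (array([ 0.47119655, -0.03910692]), np.float64(0.03364258001226897)) 0.0336
```

View pics/w2.png

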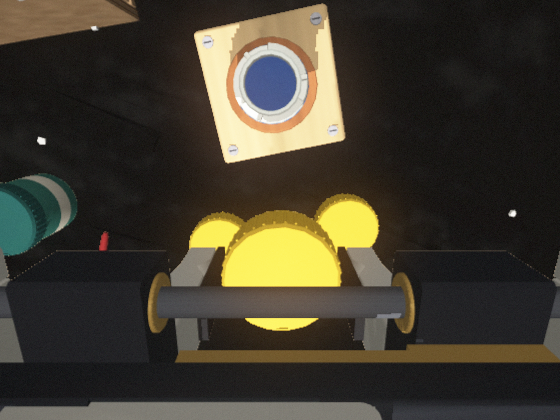

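Pot rim in the wrist view is at (270,82). Three concentric fits (rim, shoulder, collar) agree on (0.4712, -0.0391). The held cap is level at (282,275). I'll check where it sits in the tool frame.

```bash
python3 - <<'E'
from h import *
from scipy.optimize import least_squares
c=np.load("pics/w2.npz");P=pts(c,c["T"]);z=c["range_z"]>0;t0=np.array([.47135,.05085,.16847])
m=(yellow(c["color"])>0)&z&(P[...,2]>.12)
R=Ro.from_euler("xyz",[180,0,-94.77],degrees=True).as_matrix()
q=(P[m]-t0)@R
print(len(q),np.percentile(q[:,2],[2,10,30,50,70,90,98]).round(4))
top=q[q[:,2]<np.percentile(q[:,2],30)+.004]
h=cv2.convexHull(top[:,:2].astype(np.float32))[:,0].astype(float)
print(top.min(0),top.max(0));a=h[h[:,0]>0.004]
f=least_squares(lambda p:np.hypot(a[:,0]-p[0],a[:,1]-p[1])-.0277,[0,0]);print(len(a),f.x,abs(f.fun).max())
E
```

```text
9943 [-0.0697 -0.067   0.0071  0.0077  0.0082  0.0131  0.0249]
[-0.02738554 -0.03223356 -0.07181766] [0.0353995  0.06211839 0.01112804]
13 [0.02721664 0.00787527] 0.026842330779855785
```

```bash
python3 - <<'E'
from h import *
from scipy.optimize import least_squares
c=np.load("pics/w2.npz");P=pts(c,c["T"]);z=c["range_z"]>0;t0=np.array([.47135,.05085,.16847])
R=Ro.from_euler("xyz",[180,0,-94.77],degrees=True).as_matrix()
q=(P-t0)@R;m=(yellow(c["color"])>0)&z&(q[...,2]>.004)&(q[...,2]<.0105)&(abs(q[...,1])<.032)&(abs(q[...,0])<.035)
t=q[m];print(len(t),t.min(0),t.max(0),np.median(t[:,2]))
h=cv2.convexHull(t[:,:2].astype(np.float32))[:,0].astype(float);a=h[(h[:,0]>0.004)]
f=least_squares(lambda p:np.hypot(a[:,0]-p[0],a[:,1]-p[1])-.0277,[0,0],loss="soft_l1",f_scale=.0005);print(len(a),f.x,abs(f.fun).max())
print(circ(a))
E
```

```text
6832 [-0.02738554 -0.02803679  0.00549821] [0.02787364 0.02778179 0.01049624] 0.007731565585602715
18 [ 0.00013641 -0.00018701] 0.0002556213805813591
(array([ 0.00032963, -0.00018412]), np.float64(0.02754626186569427))
```

```bash
python3 -m crank '[[[0,0,0],[2.24,-0.18,0],1],[[0,0,0],[2.24,-0.18,0],1],[[0,0,0],[2.24,-0.18,0],1],[[0,0,0],[2.24,-0.19,0],1],[[0,0,0],[0,0,3],1],[[0,0,0],[0,0,2],1],[[0,0,0],[0,0,1],1],[[0,0,0],[0,0,0],1]]'
python3 -c "
from plant import r
s=r.get_state();print(s['tcp_pos'].round(4),s['joints'].round(1),s['contact_force'].round(1),s['moment'].round(2))
from h import *;print(delta(s,[.4712,-.0391,.107]))"
```

```text
time_s: 5.6
tcp_pos: [0.4703, -0.0392, 0.1075]
eef_rot: [179.9, -0.1, -94.9]
contact_force: [-0.3, -0.6, -0.2]
gripper_width: 0.0556
gripper_force: 20.0
[ 0.4703 -0.0392  0.1075] [ 19.2  10.2 -35.2  -0.  -44.7 -24.1] [-0.3 -0.6 -0.2] [ 0.06 -0.02  0.02]
[-0.02 -0.09  0.05]
```

```bash
python3 -m crank '[[[0,0,0],[0,-0.08,0.3],1],[[0,0,0],[0,0,0.2],1],[[0,0,0],[0,0,0.1],1],[[0,0,0],[0,0,0.1],1],[[0,0,0],[0,0,0],1]]'
python3 -m crank '[[[0,0,0],[0,0,0.1],1],[[0,0,0],[0,0,0.1],1],[[0,0,0],[0,0,0],1]]'
```

```text
time_s: 6.1
tcp_pos: [0.4719, -0.0391, 0.1017]
eef_rot: [-180.0, 0.0, -94.9]
contact_force: [0.1, -0.8, -0.5]
gripper_width: 0.0558
gripper_force: 20.0
time_s: 6.4
tcp_pos: [0.4718, -0.0392, 0.0995]
eef_rot: [180.0, -0.0, -94.9]
contact_force: [0.4, -0.4, -0.8]
gripper_width: 0.0556
gripper_force: 20.0
```

```bash
python3 -m crank '[[[0,0,0],[0,0.05,0.1],1],[[0,0,0],[0,0,0.1],1],[[0,0,0],[0,0,0],1]]'
python3 -m crank '[[[0,0,0],[0,0,0.1],1],[[0,0,0],[0,0,0.1],1],[[0,0,0],[0,0,0],1]]'
```

```text
time_s: 6.7
tcp_pos: [0.4712, -0.0391, 0.0974]
eef_rot: [180.0, -0.0, -94.9]
contact_force: [-0.0, 0.1, 0.6]
gripper_width: 0.0559
gripper_force: 20.0
time_s: 7.0
tcp_pos: [0.4716, -0.0391, 0.0958]
eef_rot: [-180.0, -0.0, -94.9]
contact_force: [-1.2, -0.7, 3.6]
gripper_width: 0.0553
gripper_force: 20.0
```

```bash
python3 -m crank '[[[0,0,-3],[0,0,0],1],[[0,0,-3],[0,0,-0.01],1],[[0,0,0],[0,0,0],1]]'
python3 -m crank '[[[0,0,-3],[0,0,-0.02],1],[[0,0,-3],[0,0,-0.02],1],[[0,0,0],[0,0,0],1]]'
```

```text
time_s: 7.3
tcp_pos: [0.4718, -0.039, 0.096]
eef_rot: [-179.9, 0.0, -88.9]
contact_force: [-0.4, -0.9, 4.6]
gripper_width: 0.0556
gripper_force: 20.0
time_s: 7.6
tcp_pos: [0.4711, -0.0392, 0.0959]
eef_rot: [180.0, 0.0, -83.0]
contact_force: [0.9, 0.7, -1.0]
gripper_width: 0.0555
gripper_force: 20.0
```

```bash
python3 -m crank '[[[0,0,0],[0,0,0.05],1],[[0,0,0],[0,0,0.05],1],[[0,0,0],[0,0,0],1]]'
```

```text
time_s: 7.9
tcp_pos: [0.4711, -0.0392, 0.0949]
eef_rot: [180.0, -0.0, -83.0]
contact_force: [0.2, 0.1, -0.6]
gripper_width: 0.0554
gripper_force: 20.0
```

```bash
python3 -m crank '[[[0,0,0],[0,0,0.1],1],[[0,0,0],[0,0,0.1],1],[[0,0,0],[0,0,0],1]]'
python3 -m crank '[[[0,0,0],[0,0,0.05],1],[[0,0,0],[0,0,0.05],1],[[0,0,0],[0,0,0],1]]'
```

```text
time_s: 8.2
tcp_pos: [0.471, -0.0393, 0.0928]
eef_rot: [180.0, -0.0, -82.9]
contact_force: [-0.8, -1.2, -0.9]
gripper_width: 0.056
gripper_force: 20.0
time_s: 8.5
tcp_pos: [0.4711, -0.0392, 0.0919]
eef_rot: [180.0, -0.0, -82.9]
contact_force: [-0.6, -1.1, -1.9]
gripper_width: 0.0555
gripper_force: 20.0
```

The thread has let go, so the cap is dropping into the gap.

```bash
python3 -m crank '[[[0,0,0],[0,0,0.1],1],[[0,0,0],[0,0,0.1],1],[[0,0,0],[0,0,0],1]]'
python3 -m crank '[[[0,0,0],[0,0,0.08],1],[[0,0,0],[0,0,0.08],1],[[0,0,0],[0,0,0],1]]'
```

```text
time_s: 8.8
tcp_pos: [0.4716, -0.039, 0.09]
eef_rot: [-180.0, 0.0, -82.9]
contact_force: [-1.4, -0.6, -0.6]
gripper_width: 0.0555
gripper_force: 20.0
time_s: 9.1
tcp_pos: [0.4716, -0.039, 0.0885]
eef_rot: [-180.0, 0.0, -82.9]
contact_force: [0.6, 0.9, -0.6]
gripper_width: 0.0559
gripper_force: 20.0
```

```bash
python3 -m crank '[[[0,0,0],[0,0,0.05],1],[[0,0,0],[0,0,0.05],1],[[0,0,0],[0,0,0],1]]'
```

```text
time_s: 9.4
tcp_pos: [0.4716, -0.0391, 0.0876]
eef_rot: [-180.0, 0.0, -82.9]
contact_force: [-0.6, -0.3, 1.8]
gripper_width: 0.0556
gripper_force: 20.0
```

It has seated in the gap at the expected height. I'll screw it about 11° clockwise to engage, then regrasp for the long turn, which keeps clear of the cabinet.

```bash
python3 -m crank '[[[0,0,3],[0,0,0.01],1],[[0,0,3],[0,0,0.02],1],[[0,0,3],[0,0,0.02],1],[[0,0,2],[0,0,0.02],1],[[0,0,0],[0,0,0],1]]'
python3 -c "
from plant import r
s=r.get_state();print(s['contact_force'].round(1),s['moment'].round(2),s['tcp_pos'].round(4))"
```

```text
time_s: 9.9
tcp_pos: [0.4717, -0.0391, 0.0871]
eef_rot: [-180.0, 0.0, -93.9]
contact_force: [-1.1, 0.0, 4.1]
gripper_width: 0.0559
gripper_force: 20.0
[-1.1  0.   4.1] [ 0.01  0.21 -0.04] [ 0.4717 -0.0391  0.0871]
```

```bash
python3 -m crank '[[[0,0,0],[0,0,0],-1],[[0,0,0],[0,0,0],-1],[[0,0,0],[0,0,0],-1],[[0,0,0],[0,0,0],-1],[[0,0,0],[0,0,0],-1],[[0,0,0],[0,0,0],-1]]'
python3 -m crank '[[[0,0,-8],[0,0,0],-1],[[0,0,-8],[0,0,0],-1],[[0,0,-8],[0,0,0],-1],[[0,0,-8],[0,0,0],-1],[[0,0,-8],[0,0,0],-1],[[0,0,-8],[0,0,0],-1],[[0,0,-8],[0,0,0],-1]]'
python3 -m crank '[[[0,0,-8],[0,0,0],-1],[[0,0,-8],[0,0,0],-1],[[0,0,-8],[0,0,0],-1],[[0,0,-8],[0,0,0],-1],[[0,0,-8],[0,0,0],-1],[[0,0,-6],[0,0,0],-1],[[0,0,0],[0,0,0],-1]]'
python3 - <<'E'
from h import *
from plant import r
s=r.get_state();c=r.capture("wrist");T=wp(s)@c["hand_eye"];P=pts(c,T)
print(s['tcp_pos'].round(4),s['contact_force'].round(1))
m=(yellow(c["color"])>0)&(np.hypot(P[...,0]-.4715,P[...,1]+.039)<.03)&(c["range_z"]>0)&(P[...,2]>.05);t=P[m]
t=t[abs(t[:,2]-np.median(t[:,2]))<.003]
A=np.c_[t[:,:2]-[.4715,-.039],np.ones(len(t))];x=np.linalg.lstsq(A,t[:,2],rcond=None)[0]
print(len(t),np.median(t[:,2]),"tilt deg",np.degrees(x[:2]),x[2])
E
```

```text
time_s: 10.5
tcp_pos: [0.4713, -0.0391, 0.0867]
eef_rot: [180.0, -0.0, -93.9]
contact_force: [-0.0, 0.1, -0.1]
gripper_width: 0.0873
gripper_force: 0.0
time_s: 11.2
tcp_pos: [0.4713, -0.0391, 0.0867]
eef_rot: [180.0, 0.0, -37.6]
contact_force: [0.2, 0.6, 0.5]
gripper_width: 0.0874
gripper_force: 0.0
time_s: 11.9
tcp_pos: [0.4713, -0.0391, 0.0868]
eef_rot: [-180.0, -0.0, 8.2]
contact_force: [0.6, 0.5, -0.7]
gripper_width: 0.0875
gripper_force: 0.0
[ 0.4713 -0.0391  0.0868] [ 0.6  0.5 -0.7]
6918 0.07967677602944319 tilt deg [-0.51503299 -0.38680729] 0.07969693792383954
```

The cap top is at 79.7 mm and level, about 3.6 mm below the mouth reference, so the pins are under the ridges. Regrasp and screw down.

```bash
python3 -m crank '[[[0,0,0],[0,0,0],1],[[0,0,0],[0,0,0],1],[[0,0,0],[0,0,0],1],[[0,0,0],[0,0,0],1],[[0,0,0],[0,0,0],1],[[0,0,0],[0,0,0],1],[[0,0,0],[0,0,0],1]]' 20
python3 -m crank '[[[0,0,5],[0,0,0.035],1],[[0,0,5],[0,0,0.036],1],[[0,0,5],[0,0,0.037],1],[[0,0,5],[0,0,0.037],1],[[0,0,0],[0,0,0],1]]'
python3 -c "
from plant import r
s=r.get_state();print(s['contact_force'].round(1),s['moment'].round(2),s['tcp_pos'].round(4))"
```

```text
time_s: 12.65
tcp_pos: [0.4713, -0.0391, 0.0868]
eef_rot: [180.0, 0.0, 8.1]
contact_force: [-0.1, 0.1, 0.7]
gripper_width: 0.0558
gripper_force: 20.0
time_s: 13.15
tcp_pos: [0.4713, -0.0391, 0.0853]
eef_rot: [180.0, 0.0, -12.0]
contact_force: [0.2, -0.0, -0.3]
gripper_width: 0.0558
gripper_force: 20.0
[ 0.2 -0.  -0.3] [-0.06  0.03  0.  ] [ 0.4713 -0.0391  0.0853]
```

```bash
python3 -m crank '[[[0,0,5],[0,0,0.037],1],[[0,0,5],[0,0,0.037],1],[[0,0,5],[0,0,0.037],1],[[0,0,5],[0,0,0.037],1],[[0,0,0],[0,0,0],1]]'
python3 -c "
from plant import r
s=r.get_state();print(s['contact_force'].round(1),s['moment'].round(2),s['tcp_pos'].round(4))"
python3 -m crank '[[[0,0,5],[0,0,0.037],1],[[0,0,5],[0,0,0.037],1],[[0,0,0],[0,0,0],1]]'
python3 -c "
from plant import r
s=r.get_state();print(s['contact_force'].round(1),s['moment'].round(2),s['tcp_pos'].round(4))"
```

```text
time_s: 13.65
tcp_pos: [0.4713, -0.0392, 0.0838]
eef_rot: [180.0, 0.0, -31.9]
contact_force: [-0.3, -0.0, 0.3]
gripper_width: 0.0553
gripper_force: 20.0
[-0.3 -0.   0.3] [-0.01 -0.02 -0.01] [ 0.4713 -0.0392  0.0838]
time_s: 13.95
tcp_pos: [0.4713, -0.0391, 0.0831]
eef_rot: [180.0, -0.0, -41.8]
contact_force: [-0.5, 0.8, 0.7]
gripper_width: 0.0553
gripper_force: 20.0
[-0.5  0.8  0.7] [-0.05  0.01  0.03] [ 0.4713 -0.0391  0.0831]
```

```bash
python3 -m crank '[[[0,0,4],[0,0,0.03],1],[[0,0,4],[0,0,0.02],1],[[0,0,0],[0,0,0],1]]'
python3 -c "
from plant import r
s=r.get_state();print(s['contact_force'].round(1),s['moment'].round(2),s['tcp_pos'].round(4))"
python3 -m crank '[[[0,0,4],[0,0,0.02],1],[[0,0,4],[0,0,0.01],1],[[0,0,0],[0,0,0],1]]'
python3 -c "
from plant import r
s=r.get_state();print(s['contact_force'].round(1),s['moment'].round(2),s['tcp_pos'].round(4))"
```

```text
time_s: 14.25
tcp_pos: [0.4713, -0.0391, 0.0826]
eef_rot: [180.0, 0.0, -49.7]
contact_force: [0.2, -0.1, 0.6]
gripper_width: 0.0558
gripper_force: 20.0
[ 0.2 -0.1  0.6] [-0.01  0.07  0.01] [ 0.4713 -0.0391  0.0826]
time_s: 14.55
tcp_pos: [0.4714, -0.0391, 0.0824]
eef_rot: [-180.0, -0.0, -57.7]
contact_force: [0.4, 0.2, -0.7]
gripper_width: 0.0554
gripper_force: 20.0
[ 0.4  0.2 -0.7] [-0.03  0.02  0.  ] [ 0.4714 -0.0391  0.0824]
```

```bash
python3 -m crank '[[[0,0,4],[0,0,0.03],1],[[0,0,4],[0,0,0.03],1],[[0,0,0],[0,0,0],1]]'
python3 -c "
from plant import r
s=r.get_state();print(s['contact_force'].round(1),s['moment'].round(2),s['tcp_pos'].round(4))"
python3 -m crank '[[[0,0,4],[0,0,0.02],1],[[0,0,4],[0,0,0.02],1],[[0,0,0],[0,0,0],1]]'
python3 -c "
from plant import r
s=r.get_state();print(s['contact_force'].round(1),s['moment'].round(2),s['tcp_pos'].round(4))"
```

```text
time_s: 14.85
tcp_pos: [0.4711, -0.0396, 0.082]
eef_rot: [179.9, -0.0, -65.6]
contact_force: [-1.4, -3.6, 4.8]
gripper_width: 0.0557
gripper_force: 20.0
[-1.4 -3.6  4.8] [-1.05  0.66  0.53] [ 0.4711 -0.0396  0.082 ]
time_s: 15.15
tcp_pos: [0.471, -0.0397, 0.0816]
eef_rot: [179.9, -0.1, -73.6]
contact_force: [-2.0, -3.6, 4.9]
gripper_width: 0.0556
gripper_force: 20.0
[-2.  -3.6  4.9] [-1.12  0.67  0.51] [ 0.471  -0.0397  0.0816]
```

The torque rose to 0.5 Nm and the cap began slipping in the fingers, so the pins are at the posts. Release, lift and check.

```bash
python3 -m crank '[[[0,0,0],[0,0,0],-1],[[0,0,0],[0,0,0],-1],[[0,0,0],[0,0,0],-1],[[0,0,0],[0,0,0],-1],[[0,0,0],[0,0,0],-1],[[0,0,0],[0,0,0],-1]]'
python3 -m crank '[[[0,0,0],[0,0,-1],-1],[[0,0,0],[0,0,-3],-1],[[0,0,0],[0,0,-4],-1],[[0,0,0],[0,0,-4],-1],[[0,0,0],[0,0,-2],-1],[[0,0,0],[0,0,0],-1],[[0,0,0],[0,0,0],-1]]'
python3 - <<'E'
from h import *
from plant import r
s=r.get_state();c=r.capture("wrist");T=wp(s)@c["hand_eye"];P=pts(c,T)
cv2.imwrite("pics/w3.png",c["color"][:,:,::-1])
m=(yellow(c["color"])>0)&(np.hypot(P[...,0]-.4715,P[...,1]+.039)<.035)&(c["range_z"]>0)&(P[...,2]>.05);t=P[m]
t=t[abs(t[:,2]-np.median(t[:,2]))<.003]
A=np.c_[t[:,:2]-[.4715,-.039],np.ones(len(t))];x=np.linalg.lstsq(A,t[:,2],rcond=None)[0]
h=cv2.convexHull(t[:,:2].astype(np.float32))[:,0].astype(float)
print(len(t),np.median(t[:,2]),"tilt deg",np.degrees(x[:2]),circ(h))
E
```

```text
time_s: 15.75
tcp_pos: [0.4714, -0.0391, 0.0813]
eef_rot: [-180.0, 0.0, -73.9]
contact_force: [-0.1, 0.3, -0.1]
gripper_width: 0.0872
gripper_force: 0.0
time_s: 16.45
tcp_pos: [0.4713, -0.039, 0.2221]
eef_rot: [-179.9, 0.0, -73.9]
contact_force: [0.1, 0.3, -0.3]
gripper_width: 0.0878
gripper_force: 0.0
1242 0.2905178948449561 tilt deg [ 18.4908172  -64.31754089] (array([ 0.46611874, -0.05759664]), np.float64(0.01612739110284792))
```

View pics/w3.png

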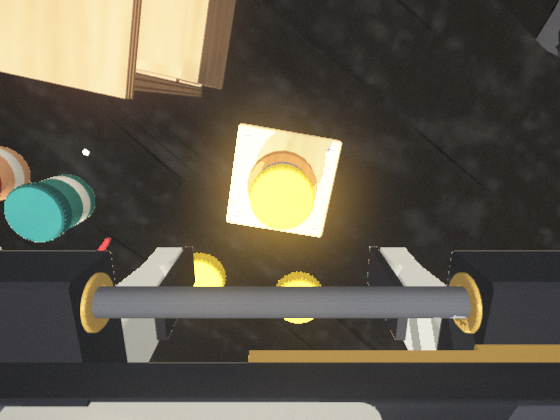

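The cap sits on the pot at (282,197), and the teal pot at (50,210) stands upright. The height fit picked up gripper parts, so I'll redo it with a z limit.

```bash
python3 - <<'E'
from h import *
from plant import r
s=r.get_state();c=r.capture("wrist");P=pts(c,wp(s)@c["hand_eye"])
for nm,P,c in(("wrist",P,c),):
    m=(yellow(c["color"])>0)&(np.hypot(P[...,0]-.4715,P[...,1]+.039)<.035)&(P[...,2]>.06)&(P[...,2]<.1);t=P[m]
    t=t[abs(t[:,2]-np.median(t[:,2]))<.003]
    A=np.c_[t[:,:2]-[.4715,-.039],np.ones(len(t))];x=np.linalg.lstsq(A,t[:,2],rcond=None)[0]
    h=cv2.convexHull(t[:,:2].astype(np.float32))[:,0].astype(float)
    print(len(t),np.median(t[:,2]),"tilt",np.degrees(x[:2]),circ(h))
    b=P[(P[...,2]>.007)&(P[...,2]<.017)&(abs(P[...,0]-.4715)<.05)&(abs(P[...,1]+.039)<.05)];print("base",np.median(b[:,2]))
c=r.capture("top");P=pts(c,c["world_from_camera"])
for nm,u,v,w,a,b in(("spare",252,165,16,.045,.075),("mist",425,245,20,.03,.16)):
    p=P[v-w:v+w,u-w:u+w].reshape(-1,3);p=p[(p[:,2]>a)&(p[:,2]<b)];print(nm,p.mean(0).round(4))
E
```

```text
178 0.07401715982547513 tilt [-1.16737176  2.27343985] (array([ 0.47163746, -0.04035164]), np.float64(0.02681802184055124))
base 0.011745161016170208
spare [0.6813 0.0396 0.0608]
mist [ 0.515  -0.3252  0.095 ]
```

```bash
python3 - <<'E'
from h import *
from plant import r
s=r.get_state();c=r.capture("wrist");P=pts(c,wp(s)@c["hand_eye"])
m=(np.hypot(P[...,0]-.4713,P[...,1]+.039)<.024)&(P[...,2]>.068)&(P[...,2]<.085);t=P[m]
A=np.c_[t[:,:2]-[.4713,-.039],np.ones(len(t))];x=np.linalg.lstsq(A,t[:,2],rcond=None)[0]
print(len(t),np.median(t[:,2]),"tilt",np.degrees(x[:2]),x[2],(t[:,2]-A@x).std())
E
```

```text
2473 0.07524442988359853 tilt [0.10257489 0.04053493] 0.07525739327050689 0.0006716457090398371
```

The cap top is at 75.2 mm (75.5 mm expected when fully home) and level, and the neighbours have not moved.

```bash
python3 -c "
from plant import r
print(r.close_job())"
```

```text
the job is handed in; nothing more can be done
None
```

The yellow cap is screwed fully home on the pot: level, top at 75.2 mm against 75.5 mm expected, and stopped firmly at the posts. The gripper is clear, the mist bottle and spare pot are unmoved, and the job was handed in at about 17 s.

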